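Lift a hot pot off its warmer with the pot hook

ROBOT

A 6-joint arm with a two-finger parallel gripper is mounted at the origin on a cart in front of the work surface, level with it; the furniture and walls round the work are solid. World frame = base frame: x ahead of the robot, y to its left, z up, the work surface at z = 0. Lengths are in m, angles in degrees, forces in N, time in s.
With the tool pointing down it reaches from about 0.4 to 0.825 m from the base axis. Payload 7 kg.
Tool frame: the origin (TCP) lies midway between the tips of the shut fingers; the grasp point (between the pads) lies r.pinch_z behind it (r.pinch_z is the distance from the TCP to the grasp point, in m); z points along the fingers, y is the line along which they close (so a half turn about z gives the same grasp; the last joint's range is limited). The gripper opens to 88 mm and grips with 3 to 60 N. Pads are 19 mm wide; open, the fingers measure 130 mm over their backs; the gripper's body (78 mm by 193 mm) begins 47 mm behind the grasp point.
Start: joints at [-56.774, 20.546, 0.682, 0, -70.136, -16.507], TCP at [0.194, -0.646, 0.227] pointing down, gripper open.
Joint ranges: [-176.03, 176.03], [-82.01, 121.73], [-58.28, 71.71], [-173.87, 95.51], [-174.79, -0.11], [-173.66, 173.66]. Speed limits (degrees/s): [136.94, 136.94, 172.46, 180, 180, 180].

INTERFACE

Orientations are given as [roll, pitch, yaw] about the fixed x, y, z axes, in that order (R = Rz(yaw) Ry(pitch) Rx(roll)).
In Python, from plant import r, optics, job gives the robot as it stands.
- The arm moves only by the shell command python3 -m crank 'ROWS' [FORCE]. ROWS is JSON, a list of rows, each an object with "xyz": the shift along the tool's x, y, z in units of 30 mm (1.0 is 30 mm), a list of three; "delta_rot": the turn, a rotation vector about the tool's x, y, z in degrees, a list of three; "claw": the closure, from 0 (fully open) to 1 (shut). A call has 1 to 20 rows; each row is the pose to reach, as a shift and turn from the pose commanded when the call began, along the tool's axes at that moment; what a row does not reach only later rows make up. A row lasts 1/8 s, in which the tool goes at most 62.5 mm and 10.7 degrees, less where a joint would pass 70% of its speed; a pose out of reach is approached as far as the arm can. A call with a gripper value outside its range is refused whole. The fingers move at their own pace and stop on an object; FORCE is the grip in N (left out, the last holds). Time passes only in rows, so rows that repeat a pose let the fingers close. It gives the time, the measured TCP pose, the force, the opening and the grip force at its end, in the units of the state.
- r.get_state(): the state, without advancing time (a new reading comes with each control period).
- optics.capture(name): name is "scene" or "top" or "wrist"; returns a dict with "img" (480x640x3 uint8, blue, green, red), "fovy" (degrees; the focal length in pixels is half the picture's height over the tangent of half this angle, whatever the lens; pixels are square), "cx", "cy" (the principal point, pixels), "eye" and "rotation" of the camera in the world; the wrist camera has in their place "hand_eye" (4x4, takes a point from camera to tool coordinates, whose origin is the TCP and whose axes are the flange's). Camera axes: x right, y up, looking along -z (the intrinsics and any distortion apply to the point x, -y, -z); pixel columns grow to the right and rows downward; lengths in m; the calibration is good to about 2 mm. The wrist camera is an equidistant fisheye: a pixel r from the principal point sees the ray r / f radians off the axis. A picture is of the moment at which its call begins: read the wrist's pose just before it. There is no depth.
- job.close_job(): hands the job in; it is judged then, once.
The state is a dict: "time_s": time; "joints": joint angles; "qd": joint speeds; "joint_torque": joint torques, N m; "tcp_pos": TCP position; "eef_rot": TCP orientation; "contact_force": force on the tool from outside, world axes, zero at the start; "moment": the same for the moment, N m; "gripper_width": finger opening in m; "gripper_force": force on a finger pad.
Only numpy, scipy, OpenCV 4.12 (cv2) and the standard library are available. Lean on these libraries where they do the work, as an engineer would, in place of code of your own. Each camera call takes 0.05 s, during which the arm holds its last target. There are 200 camera calls.

TASK

The little cast pot on the tea-light warmer is hot, so don't touch it with the gripper or the arm: pick up the pot hook by its wooden grip, catch the pot's bail with it, lift the pot clear of the warmer and set it down gently in the middle of the round wooden board without tipping it. Unhook it, then stand the pot hook upright on the middle of the spoon rest again and let go. Leave everything else where it stands.

Things in the scene. Friction and masses are not known exactly. Their poses are not given: they have to be found in the camera images.
- pot: Small black cast-iron pot, lid fixed on, 134 mm across the rim, base 92 mm across, 95 mm high to the top of the lid's steel knob (22 mm across; the lid reaches 83 mm), about 0.6 kg. Origin: centre of the underside; z up. Its wire bail hinges about the pot's y axis on two ears at y = +/-79 mm, 56 mm above the underside.
- bail (a joint): Lean of the pot's bail, rad: 0 = straight up, positive = its top leans towards the pot's +x, negative towards -x. A stiff hinge: it stays where it is left.
- bail_top (a point): Middle of the bail's straight top bar, which runs along the pot's y axis: round steel wire 8 mm thick, straight for 92 mm; 94 mm from the hinge axis, so 150 mm above the pot's underside when upright.
- warmer: Low black steel tea-light warmer, fixed, 132 mm across. Origin: centre of its underside on the worktop. The pot stands on its ring shelf 45 mm above the worktop, inside a lip that rises 7 mm above the shelf (124 mm inside), so the pot must be lifted out.
- board: Round light wooden board, fixed, 190 mm across and 15 mm thick, with a short square tab (to -x at yaw 0). Origin: centre of the underside of the disc; its top is 15 mm higher.
- hook: Pot hook, 132 mm high, 0.14 kg, standing on its wires. Two J-shaped steel wires 8 mm thick, 44 mm apart in y, under a wooden grip. Origin: centre of the underside; z up; +x is the open side. The wires lie flat from x = -22 to 22 mm, rise in front to a tip (x = 31 mm, its top 20 mm above the underside) and behind (x = -32 mm) to the grip; the mouth is 54 mm high.
- hook_grip (a point): Middle of the hook's flat wooden grip, 108 mm above its underside: take it here from above, across its thickness. The grip is 22 mm thick in the hook's y, 44 mm wide in x, and reaches from 78 to 132 mm above the underside, centred over the origin.
- hook_seat (a point): Where the bail's wire lies in the pot hook: 12 mm above the hook's underside, x = 0.
- spoon_rest: Flat printed spoon rest, fixed, 176 mm long (its x), 68 mm wide (its y), 4 mm thick. Origin: centre of the underside; the hook stands on it at first.
- pepper_mill: Tall mill with a black head, 51 mm across, 177 mm high; bystander. Origin: centre of the underside.
- tin: Small food tin, 57 mm across, 72 mm high; bystander. Origin: centre of the underside.
- onion: Onion, 75 mm across, 77 mm high; bystander. Origin: centre of the underside.
- spice_jar: Spice jar with a black cap, 40 mm across, 105 mm high; bystander. Origin: centre of the underside.
- garlic: Garlic bulb, 50 mm; bystander. Origin: centre of the underside.
Not all that is in view belongs to the job. What is shaped like the hook but green is not meant.

How it is judged:
By the outcome, as a careful person would: the job done as asked, in the order asked, and still so for the second after the job is handed in, with the robot touching nothing.
It also fails if it takes over 64 s, if anything falls off the work surface, if the arm or the gripper's body presses on something with over 40 N, if the wrist force passes 120 N, or if a joint passes its speed limit or range.

## Working session

There is one attempt and no reset: what is moved stays moved. The work goes in short steps, Python scripts to look and compute and a shell command to move; the robot and the scene stay as the last step left them, time stands still between calls to the robot, and variables do not carry over. Pictures are saved under pics/ and viewed, at most 10 in all, crops included, and the job is handed in when it is done.

```bash
mkdir -p pics; ls
python3 - <<'E'
from plant import r,optics
import cv2
print(r.get_state(), r.pinch_z)
for n in ("scene","top"):
    c=optics.capture(n); cv2.imwrite(f"pics/{n}0.png",c["img"]); print({k:v for k,v in c.items() if k!="img"})
E
```

```text
pics
{'time_s': 0.0, 'joints': array([-5.67750344e+01,  2.05900043e+01,  6.34863463e-01, -2.07538068e-02,
       -7.01354675e+01, -1.65075698e+01]), 'qd': array([-0.00597578, -0.08577104,  0.06262522, -0.02264731, -0.15571026,
        0.14741469]), 'joint_torque': array([-3.32726904e-04, -5.82720315e+01,  2.93063164e+01,  6.99743226e+00,
        6.98520264e-03, -1.29624932e-04]), 'tcp_pos': array([ 0.1940145 , -0.64601453,  0.22564512]), 'eef_rot': array([ 1.79907582e+02, -7.04229529e-03, -1.63289666e+02]), 'contact_force': array([ 0.01582871,  0.78911358, -0.68341126]), 'moment': array([-0.035732 , -0.0156405, -0.0056894]), 'gripper_force': 0.0, 'gripper_width': 0.08795355397940283} 0.0188
{'fovy': 42.01097488265235, 'cx': 316.72739489881286, 'cy': 239.88511685427855, 'eye': array([ 0.55227784, -0.91189332,  1.10916084]), 'rotation': array([44.37028019,  0.80166504,  0.11558414])}
{'fovy': 46.539493585023536, 'cx': 313.8649626854364, 'cy': 238.2666893064818, 'eye': array([0.43805839, 0.01267458, 1.38455309]), 'rotation': array([  5.47434208,   0.39568564, -90.52496173])}
```

View pics/scene0.png

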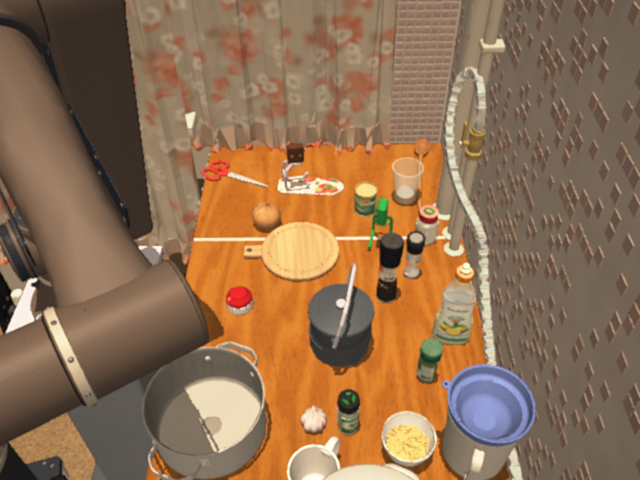

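View pics/top0.png

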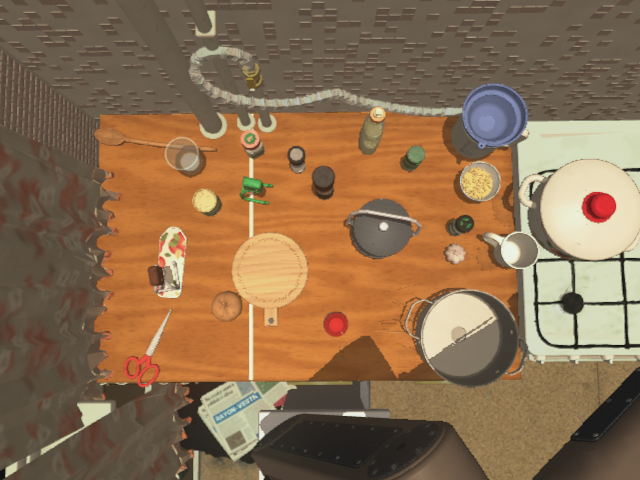

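The top view shows the pot at (381,228) with its bail leaning up-image, the board at (270,269), and the spoon rest at (172,262) with a brown-gripped hook at (165,280). There are two hook-shaped things: the brown-grip one, top (160,277), and the green one, top (256,188). The brown wooden grip on the spoon rest fits the description, and the green one is the excluded decoy. I'll confirm that in one crop.

```bash
cat > h.py <<'E'
import numpy as np, cv2
from scipy.spatial.transform import Rotation as Ro
F=np.diag([1.,-1,-1])
def cam(c):
    f=240/np.tan(np.radians(c["fovy"]/2)); K=np.array([[f,0,c["cx"]],[0,f,c["cy"]],[0,0,1]])
    R=Ro.from_euler("xyz",c["rotation"],degrees=True).as_matrix(); return K,R,np.array(c["eye"])
def proj(c,P):
    K,R,e=cam(c); p=(np.atleast_2d(P)-e)@R@F@K.T; return p[:,:2]/p[:,2:]
def onz(c,uv,z):
    K,R,e=cam(c); d=R@F@np.linalg.inv(K)@np.array([*uv,1]); return e+d*(z-e[2])/d[2]
def tri(c1,u1,c2,u2):
    A=[];b=[]
    for c,u in((c1,u1),(c2,u2)):
        K,R,e=cam(c); d=R@F@np.linalg.inv(K)@np.array([*u,1]); d/=np.linalg.norm(d); M=np.eye(3)-np.outer(d,d); A.append(M); b.append(M@e)
    return np.linalg.lstsq(np.vstack(A),np.hstack(b),rcond=None)[0]
E
python3 - <<'E'
from h import *
import pickle
from plant import optics
T=optics.capture("top");S=optics.capture("scene"); pickle.dump((T,S),open("cams.pkl","wb"))
print("board",onz(T,(270,269),.015),onz(S,(300,250),.015), "tab", onz(T,(271,317),.015))
print("hooktop",tri(T,(157,276),S,(295,152)))
print("knob",tri(T,(383.5,226.5),S,(341,304)))
print("bail ends",tri(T,(357,210),S,(352,268)),tri(T,(414,217),S,(337,342)))
for n,p in dict(mill=(322,190),tin=(205,201),onion=(227,306),jar=(462,224),garlic=(455,254)).items(): print(n,onz(T,p,.08))
s=lambda c,x,y,w,h,k:cv2.resize(c["img"][y:y+h,x:x+w],None,fx=k,fy=k,interpolation=cv2.INTER_CUBIC)
a=s(T,135,215,80,100,5);b=s(S,260,130,80,75,5);c=s(T,335,185,95,85,4);d=s(S,295,255,90,115,5)
im=np.zeros((600,800,3),np.uint8)
im[:500,:400]=a;im[:375,400:]=b;cv2.imwrite("pics/c1.png",im)
im=np.zeros((600,800,3),np.uint8)
im[:340,:380]=c;im[:575,350:800]=d;im[:340,:380]=c;cv2.imwrite("pics/c2.png",im)
E
```

```text
board [0.49470095 0.12925347 0.015     ] [0.49452251 0.12488729 0.015     ] tab [0.37793697 0.12701226 0.015     ]
hooktop [0.47837989 0.37800302 0.11546136]
knob [ 0.58410188 -0.13682198  0.13451068]
bail ends [ 0.61180031 -0.07532543  0.17342969] [ 0.59102877 -0.21099838  0.11556658]
mill [6.77774143e-01 2.25311142e-04 8.00000000e-02]
tin [0.65429275 0.27736739 0.08      ]
onion [0.40703311 0.22383875 0.08      ]
jar [ 0.59341896 -0.32784233  0.08      ]
garlic [ 0.52297173 -0.30907524  0.08      ]
```

View pics/c1.png

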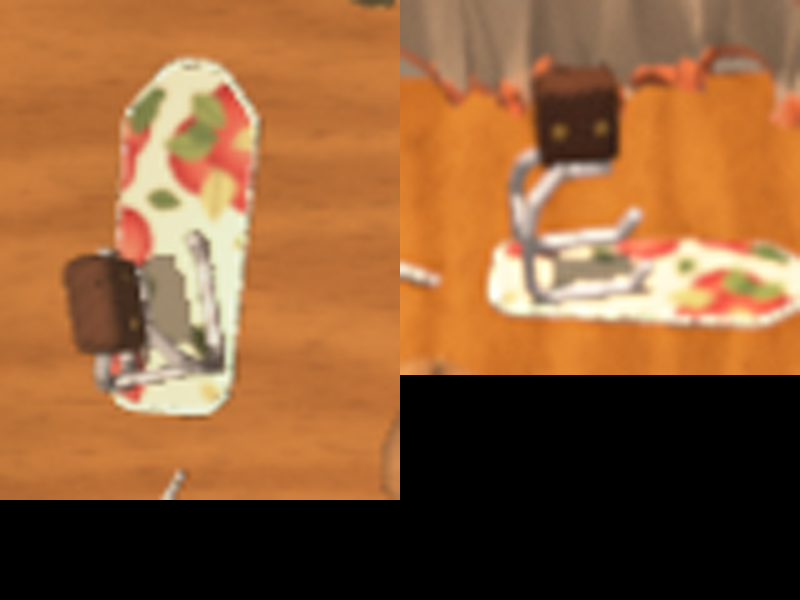

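View pics/c2.png

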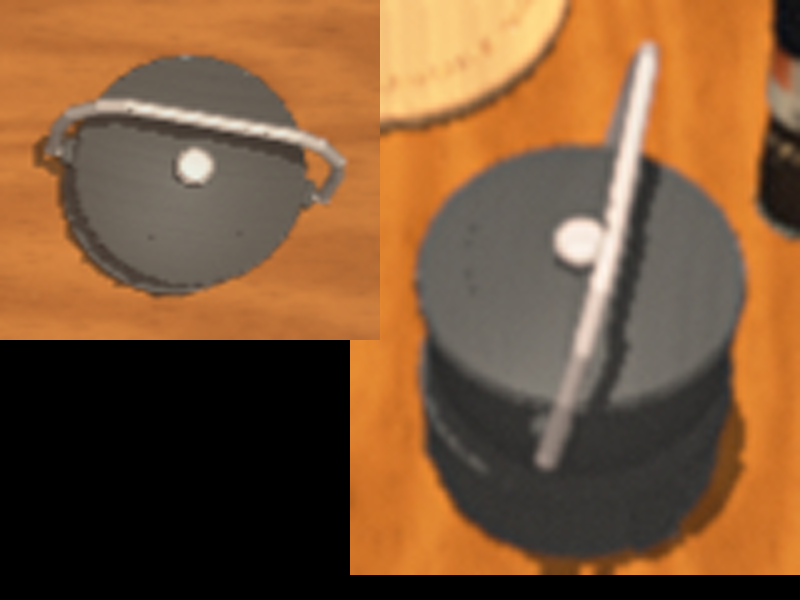

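The crop confirms it: the brown-grip hook stands on the spoon rest near its −x end and opens towards +x. The green one isn't involved. The pot's bail leans slightly towards world +x. Next I'll fit the poses to the measured points.

```bash
cat >> h.py <<'E'
from scipy.optimize import least_squares
def tf(p,z,L):
    c,s=np.cos(p[2]),np.sin(p[2]); L=np.atleast_2d(L); return np.c_[p[0]+c*L[:,0]-s*L[:,1],p[1]+s*L[:,0]+c*L[:,1],z+L[:,2]]
def rows(*wps):
    "wps: (x,y,z,yaw) of TCP, tool down; prints xyz/rot relative to the current state"
    from plant import r
    s=r.get_state(); R=Ro.from_euler("xyz",s["eef_rot"],degrees=True); 
    for w in wps:
        d=R.inv().apply(np.array(w[:3])-s["tcp_pos"])/.03; rv=(R.inv()*Ro.from_euler("xyz",[180,0,w[3]],degrees=True)).as_rotvec(degrees=True)
        print(np.round(d,2).tolist(),np.round(rv,1).tolist())
E
python3 - <<'E'
from h import *
import pickle
T,S=pickle.load(open("cams.pkl","rb"))
t=lambda x,y:(135+x/5-.4,215+y/5-.4); s=lambda x,y:(260+(x-400)/5-.4,130+y/5-.4)
# spoon rest by colour-free clicks
e=[onz(T,t(*p),.004)[:2] for p in((190,58),(172,414),(120,190),(258,120),(116,340),(234,340))]
print("rest ends",e)
obs=[(T,t(195,238),(31,-22,16)),(T,t(220,366),(-26,-22,4)),(S,s(638,274),(31,-22,16)),(S,s(538,297),(-28,-22,4)),(S,s(632,215),(31,22,16)),(S,s(527,244),(-28,22,4)),
(T,t(66,262),(22,11,132)),(T,t(128,256),(22,-11,132)),(T,t(143,348),(-22,-11,132)),(T,t(80,352),(-22,11,132)),(S,s(540,160),(-22,-11,78)),(S,s(616,164),(22,-11,78)),(S,s(538,95),(-22,-11,132)),(S,s(618,98),(22,-11,132))]
def f(p): return np.hstack([proj(c,tf(p,.004,np.array(L)/1000))[0]-u for c,u,L in obs])
o=least_squares(f,[.478,.378,0],x_scale=[.1,.1,1],loss="soft_l1"); print("hook",o.x[:2],np.degrees(o.x[2]),np.round(f(o.x),1).reshape(-1,2).tolist())
a=lambda x,y:(335+x/4-.4,185+y/4-.4); b=lambda x,y:(295+(x-350)/5-.4,255+y/5-.4)
def g(p):
    q=[proj(T,tf(p,.045,[0,0,.095]))[0]-a(195,166),proj(S,tf(p,.045,[0,0,.095]))[0]-b(580,242),proj(T,tf(p,.045,[0,.079,.056]))[0]-a(62,152),proj(T,tf(p,.045,[0,-.079,.056]))[0]-a(320,193)]
    B=[[.094*np.sin(p[3]),y,.056+.094*np.cos(p[3])] for y in(-.04,.04)]
    for c,P in((T,[a(130,106),a(200,118),a(280,133)]),(S,[b(645,70),b(622,180),b(594,310)])):
        m,n=proj(c,tf(p,.045,B)); d=(n-m)/np.linalg.norm(n-m)
        q.append([np.cross(d,u-m) for u in P])
    return np.hstack(q)
import warnings; warnings.simplefilter("ignore")
o=least_squares(g,[.584,-.137,-.15,.2],x_scale=[.1,.1,1,1]); p=o.x; print("pot",p[:2],np.degrees(p[2:]),np.round(g(p),1).tolist())
print("bailtop",tf(p,.045,[.094*np.sin(p[3]),0,.056+.094*np.cos(p[3])]))
# board by ellipse mask
h=cv2.cvtColor(T["img"],cv2.COLOR_BGR2HSV); m=np.zeros(h.shape[:2],np.uint8); 
print("board px", [h[y,x].tolist() for x,y in((255,250),(290,285),(270,240),(320,300))])
rows((.38,-.50,.36,-170),(.50,-.10,.38,-175),(.478,.378,.30,-175))
E
```

```text
rest ends [array([0.60415287, 0.37312116]), array([0.42756108, 0.37935432]), array([0.53847744, 0.4069629 ]), array([0.57273984, 0.33874595]), array([0.46419053, 0.4076487 ]), array([0.46364875, 0.34923619])]
hook [0.47796553 0.37948006] 7.953261612558642 [[1.3, 0.7], [0.4, -1.8], [1.0, -0.2], [-0.7, 0.8], [0.2, 1.2], [-0.2, 0.9], [-0.2, -0.7], [-2.9, -0.9], [-3.5, 0.2], [-0.7, 0.8], [-0.7, 3.8], [0.9, 1.3], [-1.3, 0.1], [-0.1, -2.1]]
pot [ 0.58398528 -0.13758852] [-10.50492335  10.67755008] [0.7, -0.3, -0.2, -0.4, -1.7, -0.7, 1.3, 0.8, 0.2, 0.2, -0.1, 0.3, 0.0, -0.5]
bailtop [[ 0.60110984 -0.14076389  0.19337243]]
board px [[18, 123, 235], [19, 120, 235], [17, 131, 232], [13, 179, 208]]
[-7.34, 2.89, -4.47] [0.1, -0.0, 6.7]
[-15.0, 14.51, -5.12] [0.1, -0.0, 11.7]
[-18.88, 29.98, -2.44] [0.1, -0.0, 11.7]
```

```bash
python3 -m crank '[{"xyz":[-1,0,-5],"delta_rot":[0,0,3],"claw":0},{"xyz":[-3,1,-5],"delta_rot":[0,0,3],"claw":0},{"xyz":[-5,2,-5],"delta_rot":[0,0,6],"claw":0},{"xyz":[-7.3,3.5,-5],"delta_rot":[0,0,6],"claw":0},{"xyz":[-11,8,-5],"delta_rot":[0,0,8.7],"claw":0},{"xyz":[-15,14.5,-5],"delta_rot":[0,0,8.7],"claw":0},{"xyz":[-15,14.5,-5],"delta_rot":[0,0,8.7],"claw":0},{"xyz":[-15,14.5,-5],"delta_rot":[0,0,8.7],"claw":0},{"xyz":[-15,14.5,-5],"delta_rot":[0,0,8.7],"claw":0},{"xyz":[-18.9,30,-2.4],"delta_rot":[0,0,8.7],"claw":0},{"xyz":[-18.9,30,-2.4],"delta_rot":[0,0,8.7],"claw":0},{"xyz":[-18.9,30,-2.4],"delta_rot":[0,0,8.7],"claw":0},{"xyz":[-18.9,30,-2.4],"delta_rot":[0,0,8.7],"claw":0},{"xyz":[-18.9,30,-2.4],"delta_rot":[0,0,8.7],"claw":0},{"xyz":[-18.9,30,-2.4],"delta_rot":[0,0,8.7],"claw":0},{"xyz":[-18.9,30,-2.4],"delta_rot":[0,0,8.7],"claw":0},{"xyz":[-18.9,30,-2.4],"delta_rot":[0,0,8.7],"claw":0},{"xyz":[-18.9,30,-2.4],"delta_rot":[0,0,8.7],"claw":0},{"xyz":[-18.9,30,-2.4],"delta_rot":[0,0,8.7],"claw":0},{"xyz":[-18.9,30,-2.4],"delta_rot":[0,0,8.7],"claw":0}]' 20
python3 - <<'E'
from h import *
from plant import r,optics
import pickle
s=r.get_state(); print(s["tcp_pos"],s["eef_rot"])
c=optics.capture("wrist"); pickle.dump((s,c),open("w1.pkl","wb")); print({k:v for k,v in c.items() if k!="img"})
cv2.imwrite("pics/w1.png",c["img"])
E
```

```text
time_s: 2.7
tcp_pos: [0.4775, 0.3819, 0.296]
eef_rot: [-179.9, -0.2, -171.8]
contact_force: [-0.6, -0.6, -0.7]
gripper_width: 0.0874
gripper_force: 0.0
[0.47752893 0.38186216 0.2959749 ] [-1.79874583e+02 -1.51060889e-01 -1.71818202e+02]
{'fovy': 65.70646984690485, 'cx': 320.7145835976406, 'cy': 243.49921443276597, 'hand_eye': array([[ 4.76589521e-04,  9.62404112e-01,  2.71621238e-01,
         7.27553250e-02],
       [ 9.99999784e-01, -3.35513706e-04, -5.65823379e-04,
         4.43843881e-04],
       [-4.53418098e-04,  2.71621449e-01, -9.62404064e-01,
        -1.56858239e-01],
       [ 0.00000000e+00,  0.00000000e+00,  0.00000000e+00,
         1.00000000e+00]])}
```

View pics/w1.png

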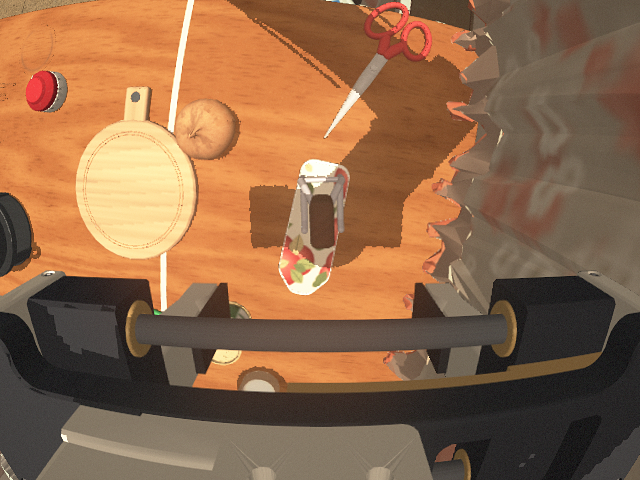

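The wrist view shows the grip top at about (310–334, 194–248), aligned with the image axes. The rest runs from (325,161) to (305,294), the board centre is near (137,189), and the onion is near (206,128).

```bash
cat >> h.py <<'E'
def wz(s,c,uv,z):
    f=240/np.tan(np.radians(c["fovy"]/2)); d=np.array([uv[0]-c["cx"],uv[1]-c["cy"]]); q=np.linalg.norm(d); th=q/f
    v=np.array([*(d/q*np.sin(th)),np.cos(th)]); v=F@v; H=np.array(c["hand_eye"]); R=Ro.from_euler("xyz",s["eef_rot"],degrees=True).as_matrix()
    e=s["tcp_pos"]+R@H[:3,3]; d=R@H[:3,:3]@v; return e+d*(z-e[2])/d[2]
E
python3 - <<'E'
from h import *
import pickle
s,c=pickle.load(open("w1.pkl","rb"))
for p in((310,194),(333,194),(310,248),(333,248)): print(wz(s,c,p,.136))
print("rest",wz(s,c,(325,160),.004),wz(s,c,(305,295),.004),wz(s,c,(283,240),.004),wz(s,c,(343,240),.004))
m=[(77,189),(197,189),(137,122),(137,258)]
B=[wz(s,c,p,.015)[:2] for p in m]; print("board",B,np.mean(B,0)); print("onion",wz(s,c,(206,128),.04))
E
```

```text
[0.45117331 0.36903479 0.136     ]
[0.44834348 0.38858991 0.136     ]
[0.4990315 0.3756151 0.136    ]
[0.49610189 0.39585162 0.136     ]
rest [0.42642912 0.37972714 0.004     ] [0.60262775 0.3790803  0.004     ] [0.53235828 0.34196595 0.004     ] [0.52158515 0.41646496 0.004     ]
board [array([0.49786789, 0.04419813]), array([0.48000334, 0.22868694]), array([0.40279832, 0.13710198]), array([0.58279287, 0.14608714])] [0.4908656  0.13901855]
onion [0.40461224 0.24052397 0.04      ]
```

```bash
python3 -m crank '[{"xyz":[0,0,2],"delta_rot":[0,0,0],"claw":0},{"xyz":[0,0,4],"delta_rot":[0,0,0],"claw":0},{"xyz":[0,0,5.5],"delta_rot":[0,0,0],"claw":0},{"xyz":[0,0,6.3],"delta_rot":[0,0,0],"claw":0},{"xyz":[0,0,6.75],"delta_rot":[0,0,0],"claw":0},{"xyz":[0,0,6.75],"delta_rot":[0,0,0],"claw":0.4},{"xyz":[0,0,6.75],"delta_rot":[0,0,0],"claw":0.6},{"xyz":[0,0,6.75],"delta_rot":[0,0,0],"claw":0.7},{"xyz":[0,0,6.75],"delta_rot":[0,0,0],"claw":0.8},{"xyz":[0,0,6.75],"delta_rot":[0,0,0],"claw":1},{"xyz":[0,0,6.75],"delta_rot":[0,0,0],"claw":1},{"xyz":[0,0,6.75],"delta_rot":[0,0,0],"claw":1},{"xyz":[0,0,6.75],"delta_rot":[0,0,0],"claw":1}]' 55
python3 - <<'E'
from h import *
import pickle
T,S=pickle.load(open("cams.pkl","rb"))
h=cv2.cvtColor(T["img"],cv2.COLOR_BGR2HSV); m=((h[...,1]<160)&(h[...,2]>190)&(h[...,0]>12)&(h[...,0]<26)).astype(np.uint8)
q=np.zeros_like(m); q[225:315,225:315]=1; m=cv2.morphologyEx(m*q,cv2.MORPH_OPEN,np.ones((23,23)))
ct=max(cv2.findContours(m,0,1)[0],key=cv2.contourArea); el=cv2.fitEllipse(ct); print(el,onz(T,el[0],.015))
E
```

```text
time_s: 4.38
tcp_pos: [0.4782, 0.3786, 0.0959]
eef_rot: [-180.0, -0.0, -172.0]
contact_force: [0.2, 0.5, 0.1]
gripper_width: 0.0217
gripper_force: 55.0
((268.312255859375, 270.0202941894531), (73.39329528808594, 74.15179443359375), 36.23101806640625) [0.4922386  0.13340039 0.015     ]
```

Run:
```python
from h import *
rows((.478,.379,.32,-172),(.47,.12,.33,178),(.49,-.12,.30,169.5),(.527,-.127,.242,169.5))
```

```text
[0.01, 0.01, -7.47] [-0.0, -0.0, 0.0]
[1.47, -8.5, -7.8] [-0.0, -0.0, 10.0]
[1.93, -16.51, -6.8] [-0.0, -0.0, 18.5]
[0.74, -16.92, -4.87] [-0.0, -0.0, 18.5]
```

```bash
python3 -m crank '[{"xyz":[0,0,-1],"delta_rot":[0,0,0],"claw":1},{"xyz":[0,0,-2.5],"delta_rot":[0,0,0],"claw":1},{"xyz":[0,0,-4.5],"delta_rot":[0,0,0],"claw":1},{"xyz":[0,0,-6.5],"delta_rot":[0,0,0],"claw":1},{"xyz":[0,-0.5,-7.5],"delta_rot":[0,0,0],"claw":1},{"xyz":[0.5,-2,-7.8],"delta_rot":[0,0,2],"claw":1},{"xyz":[0.9,-4,-7.8],"delta_rot":[0,0,5],"claw":1},{"xyz":[1.2,-6,-7.8],"delta_rot":[0,0,8],"claw":1},{"xyz":[1.5,-8,-7.8],"delta_rot":[0,0,10],"claw":1},{"xyz":[1.8,-10,-7.8],"delta_rot":[0,0,13],"claw":1},{"xyz":[1.9,-12,-7.5],"delta_rot":[0,0,16],"claw":1},{"xyz":[1.9,-14,-7],"delta_rot":[0,0,18.5],"claw":1},{"xyz":[1.9,-15.5,-6.8],"delta_rot":[0,0,18.5],"claw":1},{"xyz":[1.9,-16.5,-6.8],"delta_rot":[0,0,18.5],"claw":1},{"xyz":[1.4,-16.8,-5.8],"delta_rot":[0,0,18.5],"claw":1},{"xyz":[0.75,-16.9,-4.9],"delta_rot":[0,0,18.5],"claw":1},{"xyz":[0.75,-16.9,-4.9],"delta_rot":[0,0,18.5],"claw":1},{"xyz":[0.75,-16.9,-4.9],"delta_rot":[0,0,18.5],"claw":1},{"xyz":[0.75,-16.9,-4.9],"delta_rot":[0,0,18.5],"claw":1}]'
python3 - <<'E'
from h import *
from plant import r,optics
import pickle
s=r.get_state(); print(s["tcp_pos"],s["eef_rot"])
W=optics.capture("wrist");S=optics.capture("scene");pickle.dump((s,W,S),open("w2.pkl","wb"))
im=np.zeros((600,800,3),np.uint8); im[:,:400]=W["img"][40:340,200:400][:, :].repeat(2,0).repeat(2,1)
im[:560,400:]=cv2.resize(S["img"][220:360,290:390],None,fx=4,fy=4,interpolation=2); cv2.imwrite("pics/c3.png",im)
E
```

```text
time_s: 6.75
tcp_pos: [0.5268, -0.1265, 0.2443]
eef_rot: [180.0, 0.1, 169.5]
contact_force: [0.6, 0.3, -1.4]
gripper_width: 0.0217
gripper_force: 55.0
[ 0.52682244 -0.12646433  0.24426173] [1.79980094e+02 9.99540407e-02 1.69538465e+02]
```

View pics/c3.png

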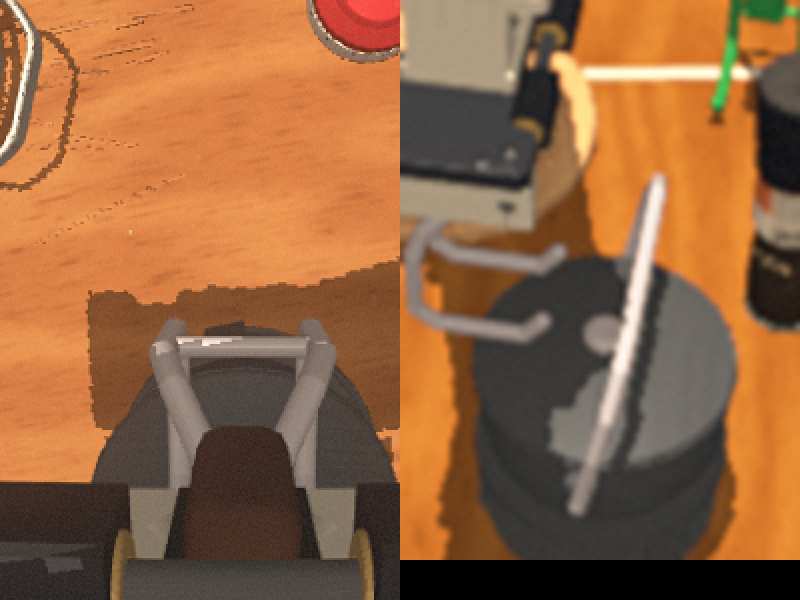

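```bash
python3 - <<'E'
from h import *
import pickle
s,W,S=pickle.load(open("w2.pkl","rb"))
p=[*s["tcp_pos"][:2],np.radians(-10.5)]
print((proj(S,tf(p,.152,[[.031,.022,.016],[.031,-.022,.016],[-.03,-.022,.004]]))-[290,220])*4+[400,0])
E
python3 -m crank '[{"xyz":[-0.25,0,0],"delta_rot":[0,0,0],"claw":1},{"xyz":[-0.6,0,0],"delta_rot":[0,0,0],"claw":1},{"xyz":[-1,0,0],"delta_rot":[0,0,0],"claw":1},{"xyz":[-1.4,0,0],"delta_rot":[0,0,0],"claw":1},{"xyz":[-1.8,0,0],"delta_rot":[0,0,0],"claw":1},{"xyz":[-2.2,0,0],"delta_rot":[0,0,0],"claw":1},{"xyz":[-2.45,0,0],"delta_rot":[0,0,0],"claw":1},{"xyz":[-2.45,0,0],"delta_rot":[0,0,0],"claw":1},{"xyz":[-2.45,0,-0.3],"delta_rot":[0,0,0],"claw":1},{"xyz":[-2.45,0,-0.6],"delta_rot":[0,0,0],"claw":1},{"xyz":[-2.45,0,-0.8],"delta_rot":[0,0,0],"claw":1},{"xyz":[-2.45,0,-0.8],"delta_rot":[0,0,0],"claw":1}]'
python3 - <<'E'
from h import *
from plant import r,optics
import pickle
s=r.get_state(); print(s["tcp_pos"],s["contact_force"])
S=optics.capture("scene");pickle.dump((s,S),open("w3.pkl","wb"))
cv2.imwrite("pics/c4.png",cv2.resize(S["img"][240:370,285:405],None,fx=4.5,fy=4.5,interpolation=2))
E
```

```text
[[555.20592559 252.12818217]
 [539.57073182 320.87757588]
 [416.59005556 319.44309295]]
time_s: 8.35
tcp_pos: [0.5992, -0.1399, 0.2681]
eef_rot: [180.0, 0.1, 169.5]
contact_force: [-1.3, -0.6, -2.2]
gripper_width: 0.0218
gripper_force: 55.0
[ 0.59924375 -0.13990868  0.26811421] [-1.34171408 -0.56698133 -2.23652623]
```

View pics/c4.png

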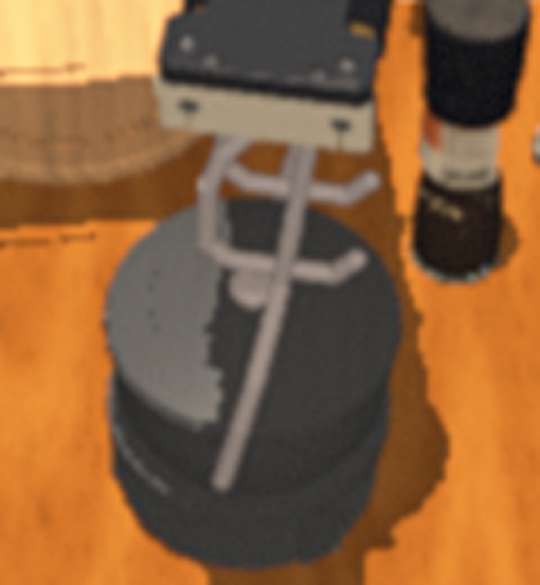

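The bar crosses both wires inside the mouth, near (285,265) in the crop. I'll raise the hook slightly, then draw the bail back to upright.

```bash
python3 -m crank '[{"xyz":[0,0,-0.1],"delta_rot":[0,0,0],"claw":1},{"xyz":[0.2,0,-0.1],"delta_rot":[0,0,0],"claw":1},{"xyz":[0.4,0,-0.1],"delta_rot":[0,0,0],"claw":1},{"xyz":[0.6,0,-0.1],"delta_rot":[0,0,0],"claw":1},{"xyz":[0.8,0,-0.12],"delta_rot":[0,0,0],"claw":1},{"xyz":[0.95,0,-0.13],"delta_rot":[0,0,0],"claw":1},{"xyz":[0.95,0,-0.13],"delta_rot":[0,0,0],"claw":1}]'
python3 -m crank '[{"xyz":[0.1,0,-0.02],"delta_rot":[0,0,0],"claw":1},{"xyz":[0.2,0,-0.03],"delta_rot":[0,0,0],"claw":1},{"xyz":[0.35,0,-0.03],"delta_rot":[0,0,0],"claw":1},{"xyz":[0.35,0,-0.03],"delta_rot":[0,0,0],"claw":1}]'
python3 - <<'E'
from h import *
from plant import r,optics
import pickle
s=r.get_state(); S=optics.capture("scene");T=optics.capture("top");pickle.dump((s,S,T),open("w4.pkl","wb"))
im=np.zeros((540,800,3),np.uint8)
im[:,:400]=cv2.resize(S["img"][240:375,295:395],None,fx=4,fy=4,interpolation=2)
im[:480,400:]=cv2.resize(T["img"][170:290,335:435],None,fx=4,fy=4,interpolation=2); cv2.imwrite("pics/c5.png",im)
E
```

```text
time_s: 9.28
tcp_pos: [0.5707, -0.1347, 0.2712]
eef_rot: [180.0, 0.0, 169.5]
contact_force: [0.2, -0.5, -1.2]
gripper_width: 0.0218
gripper_force: 55.0
time_s: 9.78
tcp_pos: [0.5603, -0.1328, 0.272]
eef_rot: [180.0, -0.0, 169.5]
contact_force: [0.0, -0.0, -1.9]
gripper_width: 0.0216
gripper_force: 55.0
```

View pics/c5.png

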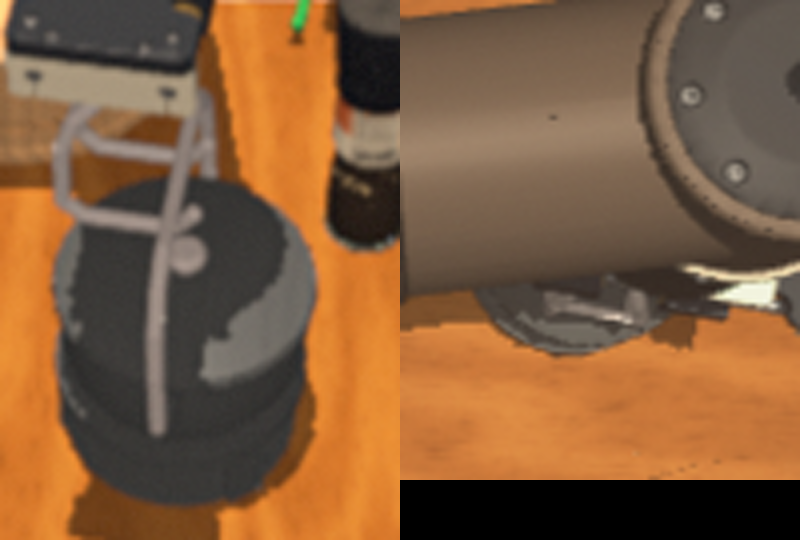

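The bail has moved to about upright. The knob is at (341.5,303.5) in the full scene image, so the pot has not moved. I'll fit the lean from the bar line.

Run:
```python
from h import *
import pickle
s,S,T=pickle.load(open("w4.pkl","rb"))
p=[.584,-.1376,np.radians(-10.5)]
to=lambda q:((q-[295,240]+.4)*4).round().tolist()
print("knob",to(proj(S,tf(p,.045,[0,0,.095]))))
for d in(-15,-10,-5,0,5):
    l=np.radians(d); print(d,to(proj(S,tf(p,.045,[[.094*np.sin(l),y,.056+.094*np.cos(l)] for y in(-.046,0,.046)]))), tf(p,.045,[.094*np.sin(l),0,.056+.094*np.cos(l)]))
h=[*s["tcp_pos"][:2],p[2]]; print("tips",to(proj(S,tf(h,s["tcp_pos"][2]-.092,[[.031,.022,.016],[.031,-.022,.016]]))))
```

```text
knob [[183.0, 252.0]]
-15 [[118.0, 252.0], [135.0, 178.0], [151.0, 107.0]] [[ 0.5600784  -0.13316639  0.19179703]]
-10 [[135.0, 252.0], [151.0, 177.0], [167.0, 107.0]] [[ 0.5679504  -0.13462538  0.19357193]]
-5 [[152.0, 253.0], [168.0, 178.0], [183.0, 108.0]] [[ 0.57594455 -0.13610701  0.1946423 ]]
0 [[169.0, 254.0], [185.0, 180.0], [200.0, 109.0]] [[ 0.584  -0.1376  0.195 ]]
5 [[187.0, 257.0], [202.0, 183.0], [216.0, 112.0]] [[ 0.59205545 -0.13909299  0.1946423 ]]
tips [[206.0, 146.0], [192.0, 215.0]]
```

```bash
python3 -m crank '[{"xyz":[-0.25,0,0],"delta_rot":[0,0,0],"claw":1},{"xyz":[-0.5,0,0],"delta_rot":[0,0,0],"claw":1},{"xyz":[-0.75,0,0],"delta_rot":[0,0,0],"claw":1},{"xyz":[-0.77,0,0],"delta_rot":[0,0,0],"claw":1},{"xyz":[-0.77,0,-0.05],"delta_rot":[0,0,0],"claw":1},{"xyz":[-0.77,0,-0.1],"delta_rot":[0,0,0],"claw":1},{"xyz":[-0.77,0,-0.15],"delta_rot":[0,0,0],"claw":1},{"xyz":[-0.77,0,-0.2],"delta_rot":[0,0,0],"claw":1},{"xyz":[-0.77,0,-0.25],"delta_rot":[0,0,0],"claw":1},{"xyz":[-0.77,0,-0.35],"delta_rot":[0,0,0],"claw":1},{"xyz":[-0.77,0,-0.5],"delta_rot":[0,0,0],"claw":1},{"xyz":[-0.77,0,-0.7],"delta_rot":[0,0,0],"claw":1},{"xyz":[-0.77,0,-0.9],"delta_rot":[0,0,0],"claw":1},{"xyz":[-0.77,0,-1.1],"delta_rot":[0,0,0],"claw":1},{"xyz":[-0.77,0,-1.3],"delta_rot":[0,0,0],"claw":1},{"xyz":[-0.77,0,-1.5],"delta_rot":[0,0,0],"claw":1},{"xyz":[-0.77,0,-1.6],"delta_rot":[0,0,0],"claw":1},{"xyz":[-0.77,0,-1.6],"delta_rot":[0,0,0],"claw":1}]' 60
python3 - <<'E'
from h import *
from plant import r,optics
import pickle
s=r.get_state(); print(s["moment"]); S=optics.capture("scene");pickle.dump((s,S),open("w5.pkl","wb"))
cv2.imwrite("pics/c6.png",cv2.resize(S["img"][220:375,285:405],None,fx=3.8,fy=3.8,interpolation=2))
rows((.50,-.137,.32,169.5),(.4935,.131,.32,169.5),(.4935,.131,.27,169.5))
E
```

```text
time_s: 12.12
tcp_pos: [0.5834, -0.1371, 0.3201]
eef_rot: [180.0, 0.0, 169.5]
contact_force: [-0.1, -1.1, -7.3]
gripper_width: 0.0221
gripper_force: 60.0
[ 0.02626868 -0.02473061 -0.03242231]
[2.73, -0.51, -0.01] [0.0, -0.0, 0.0]
[4.57, 8.24, -0.01] [0.0, -0.0, 0.0]
[4.57, 8.24, 1.66] [0.0, -0.0, 0.0]
```

View pics/c6.png

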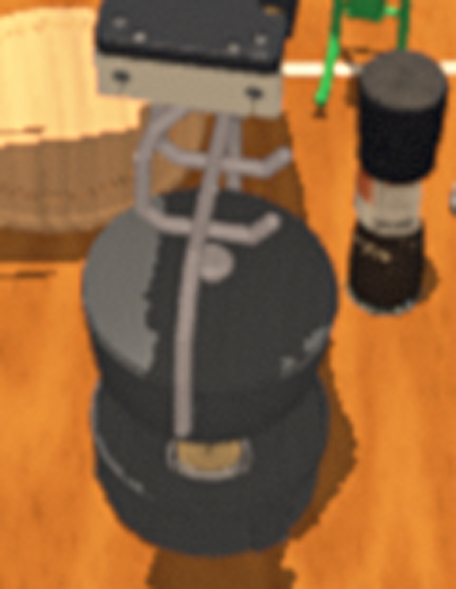

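```bash
python3 -m crank '[{"xyz":[0.1,0,0],"delta_rot":[0,0,0],"claw":1},{"xyz":[0.35,0,0],"delta_rot":[0,0,0],"claw":1},{"xyz":[0.7,0,0],"delta_rot":[0,0,0],"claw":1},{"xyz":[1.15,0,0],"delta_rot":[0,0,0],"claw":1},{"xyz":[1.6,0,0],"delta_rot":[0,0,0],"claw":1},{"xyz":[2.0,0.1,0],"delta_rot":[0,0,0],"claw":1},{"xyz":[2.35,0.3,0],"delta_rot":[0,0,0],"claw":1},{"xyz":[2.65,0.6,0],"delta_rot":[0,0,0],"claw":1},{"xyz":[2.85,1,0],"delta_rot":[0,0,0],"claw":1},{"xyz":[3,1.5,0],"delta_rot":[0,0,0],"claw":1},{"xyz":[3.15,2,0],"delta_rot":[0,0,0],"claw":1},{"xyz":[3.3,2.5,0],"delta_rot":[0,0,0],"claw":1},{"xyz":[3.4,3,0],"delta_rot":[0,0,0],"claw":1},{"xyz":[3.5,3.5,0],"delta_rot":[0,0,0],"claw":1},{"xyz":[3.6,4,0],"delta_rot":[0,0,0],"claw":1},{"xyz":[3.7,4.4,0],"delta_rot":[0,0,0],"claw":1},{"xyz":[3.8,4.7,0],"delta_rot":[0,0,0],"claw":1},{"xyz":[3.8,4.9,0],"delta_rot":[0,0,0],"claw":1},{"xyz":[3.8,5,0],"delta_rot":[0,0,0],"claw":1}]'
python3 -m crank '[{"xyz":[0.02,0.1,0],"delta_rot":[0,0,0],"claw":1},{"xyz":[0.1,0.4,0],"delta_rot":[0,0,0],"claw":1},{"xyz":[0.2,0.8,0],"delta_rot":[0,0,0],"claw":1},{"xyz":[0.35,1.3,0],"delta_rot":[0,0,0],"claw":1},{"xyz":[0.45,1.8,0],"delta_rot":[0,0,0],"claw":1},{"xyz":[0.55,2.3,0],"delta_rot":[0,0,0],"claw":1},{"xyz":[0.65,2.7,0],"delta_rot":[0,0,0],"claw":1},{"xyz":[0.7,3,0],"delta_rot":[0,0,0],"claw":1},{"xyz":[0.75,3.2,0],"delta_rot":[0,0,0],"claw":1},{"xyz":[0.75,3.25,0],"delta_rot":[0,0,0],"claw":1},{"xyz":[0.75,3.25,0],"delta_rot":[0,0,0],"claw":1},{"xyz":[0.75,3.25,0],"delta_rot":[0,0,0],"claw":1},{"xyz":[0.75,3.25,0],"delta_rot":[0,0,0],"claw":1}]'
python3 - <<'E'
from h import *
from plant import r,optics
import pickle
s=r.get_state(); W=optics.capture("wrist"); S=optics.capture("scene");T=optics.capture("top");pickle.dump((s,S,T,W),open("w6.pkl","wb"))
im=np.zeros((600,800,3),np.uint8)
im[:600,:400]=cv2.resize(S["img"][150:300,250:350],None,fx=4,fy=4,interpolation=2)
im[:400,400:]=cv2.resize(T["img"][220:340,210:330],(400,400),interpolation=2); cv2.imwrite("pics/c7.png",im)
E
```

```text
time_s: 14.55
tcp_pos: [0.4986, 0.0314, 0.3198]
eef_rot: [-180.0, -0.0, 169.5]
contact_force: [-0.0, -0.1, -7.0]
gripper_width: 0.0217
gripper_force: 60.0
time_s: 16.18
tcp_pos: [0.4942, 0.1309, 0.3199]
eef_rot: [180.0, 0.0, 169.5]
contact_force: [0.3, 1.1, -7.1]
gripper_width: 0.0219
gripper_force: 60.0
```

View pics/c7.png

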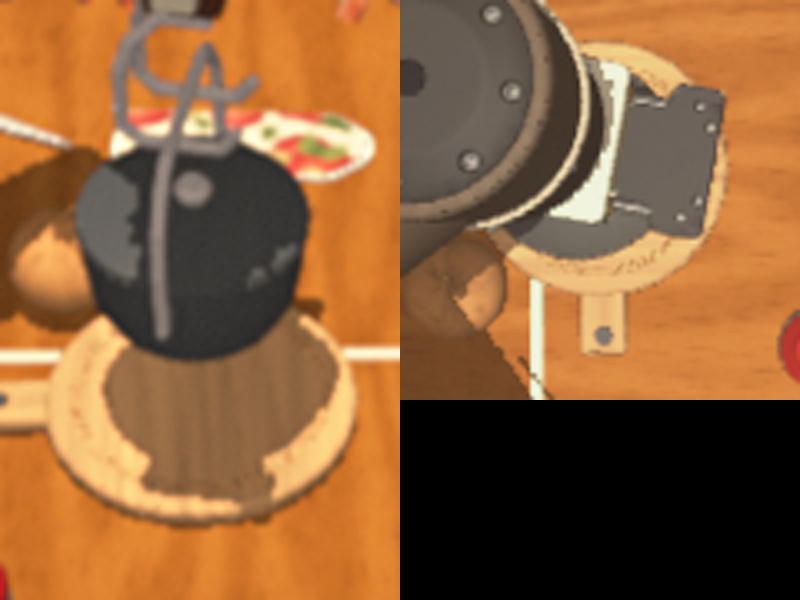

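Run:
```python
from h import *
import pickle
s,S,T,W=pickle.load(open("w6.pkl","rb"))
print("knob",onz(S,(250+193/4-.4,150+188/4-.4),.185))
a=np.linspace(0,2*np.pi,400)
for c in((.4935,.131),(.4945,.125),(.495,.129)):
  for n,C,o,k in(("S",S,(250,150),4),("T",T,(210,220),10/3)):
    q=(proj(C,np.c_[c[0]+.095*np.cos(a),c[1]+.095*np.sin(a),a*0+.015])-o+.4)*k+([0,0] if n=="S" else [400,0]); print(c,n,q.min(0).round(),q.max(0).round())
```

```text
knob [0.49533222 0.12716876 0.185     ]
(0.4935, 0.131) S [ 43. 285.] [357. 513.]
(0.4935, 0.131) T [470.  38.] [728. 296.]
(0.4945, 0.125) S [ 44. 292.] [359. 521.]
(0.4945, 0.125) T [478.  37.] [736. 295.]
(0.495, 0.129) S [ 45. 287.] [360. 516.]
(0.495, 0.129) T [473.  36.] [731. 294.]
```

The board outline in both views fits a centre of about (0.4935, 0.131), and the pot hangs level within 4 mm of it. I'll lower it now.

```bash
python3 -m crank '[{"xyz":[0.03,0.07,0.15],"delta_rot":[0,0,0],"claw":1},{"xyz":[0.03,0.07,0.4],"delta_rot":[0,0,0],"claw":1},{"xyz":[0.03,0.07,0.7],"delta_rot":[0,0,0],"claw":1},{"xyz":[0.03,0.07,1],"delta_rot":[0,0,0],"claw":1},{"xyz":[0.03,0.07,1.3],"delta_rot":[0,0,0],"claw":1},{"xyz":[0.03,0.07,1.6],"delta_rot":[0,0,0],"claw":1},{"xyz":[0.03,0.07,1.85],"delta_rot":[0,0,0],"claw":1},{"xyz":[0.03,0.07,2.05],"delta_rot":[0,0,0],"claw":1},{"xyz":[0.03,0.07,2.2],"delta_rot":[0,0,0],"claw":1},{"xyz":[0.03,0.07,2.27],"delta_rot":[0,0,0],"claw":1},{"xyz":[0.03,0.07,2.27],"delta_rot":[0,0,0],"claw":1}]'
python3 -m crank '[{"xyz":[0,0,0.03],"delta_rot":[0,0,0],"claw":1},{"xyz":[0,0,0.06],"delta_rot":[0,0,0],"claw":1},{"xyz":[0,0,0.09],"delta_rot":[0,0,0],"claw":1},{"xyz":[0,0,0.12],"delta_rot":[0,0,0],"claw":1},{"xyz":[0,0,0.15],"delta_rot":[0,0,0],"claw":1},{"xyz":[0,0,0.18],"delta_rot":[0,0,0],"claw":1},{"xyz":[0,0,0.18],"delta_rot":[0,0,0],"claw":1}]'
python3 -m crank '[{"xyz":[0,0,0.03],"delta_rot":[0,0,0],"claw":1},{"xyz":[0,0,0.06],"delta_rot":[0,0,0],"claw":1},{"xyz":[0,0,0.09],"delta_rot":[0,0,0],"claw":1},{"xyz":[0,0,0.12],"delta_rot":[0,0,0],"claw":1},{"xyz":[0,0,0.15],"delta_rot":[0,0,0],"claw":1},{"xyz":[0,0,0.18],"delta_rot":[0,0,0],"claw":1},{"xyz":[0,0,0.18],"delta_rot":[0,0,0],"claw":1}]'
```

```text
time_s: 17.7
tcp_pos: [0.4937, 0.1334, 0.2518]
eef_rot: [-180.0, 0.0, 169.5]
contact_force: [-0.4, -0.4, -7.5]
gripper_width: 0.0219
gripper_force: 60.0
time_s: 18.58
tcp_pos: [0.4936, 0.1334, 0.2463]
eef_rot: [-180.0, -0.0, 169.5]
contact_force: [0.1, -0.2, -7.1]
gripper_width: 0.0218
gripper_force: 60.0
time_s: 19.45
tcp_pos: [0.4936, 0.1334, 0.2409]
eef_rot: [-180.0, -0.0, 169.5]
contact_force: [0.4, -0.6, -1.2]
gripper_width: 0.0213
gripper_force: 60.0
```

The pot has landed, since the load is gone. I'll lower the hook off the bar and withdraw it.

```bash
python3 -m crank '[{"xyz":[0,0,0.2],"delta_rot":[0,0,0],"claw":1},{"xyz":[0,0,0.4],"delta_rot":[0,0,0],"claw":1},{"xyz":[0,0,0.6],"delta_rot":[0,0,0],"claw":1},{"xyz":[0,0,0.65],"delta_rot":[0,0,0],"claw":1},{"xyz":[0.15,0,0.65],"delta_rot":[0,0,0],"claw":1},{"xyz":[0.4,0,0.65],"delta_rot":[0,0,0],"claw":1},{"xyz":[0.7,0,0.65],"delta_rot":[0,0,0],"claw":1},{"xyz":[1,0,0.65],"delta_rot":[0,0,0],"claw":1},{"xyz":[1.3,0,0.65],"delta_rot":[0,0,0],"claw":1},{"xyz":[1.6,0,0.65],"delta_rot":[0,0,0],"claw":1},{"xyz":[2,0,0.65],"delta_rot":[0,0,0],"claw":1},{"xyz":[2.4,0,0.65],"delta_rot":[0,0,0],"claw":1},{"xyz":[2.4,0,0.65],"delta_rot":[0,0,0],"claw":1}]'
python3 - <<'E'
from h import *
from plant import r,optics
import pickle
s=r.get_state(); S=optics.capture("scene");T=optics.capture("top");pickle.dump((s,S,T),open("w7.pkl","wb"))
im=np.zeros((600,800,3),np.uint8)
im[:600,:400]=cv2.resize(S["img"][150:300,250:350],None,fx=4,fy=4,interpolation=2)
im[:400,400:]=cv2.resize(T["img"][220:340,210:330],(400,400),interpolation=2); cv2.imwrite("pics/c8.png",im)
rows((*s["tcp_pos"][:2],.31,169.5),(.47,.25,.31,-172),(.516,.376,.25,-182+360),(.516,.376,.0965,178))
E
```

```text
time_s: 21.08
tcp_pos: [0.4221, 0.1467, 0.2217]
eef_rot: [180.0, 0.0, 169.6]
contact_force: [0.7, 0.6, -1.5]
gripper_width: 0.0215
gripper_force: 60.0
[0.02, -0.01, -2.94] [0.0, 0.0, 0.1]
[-0.92, 3.67, -2.94] [0.0, 0.0, -18.4]
[-1.67, 8.08, -0.94] [0.0, 0.0, -8.4]
[-1.67, 8.08, 4.18] [0.0, 0.0, -8.4]
```

View pics/c8.png

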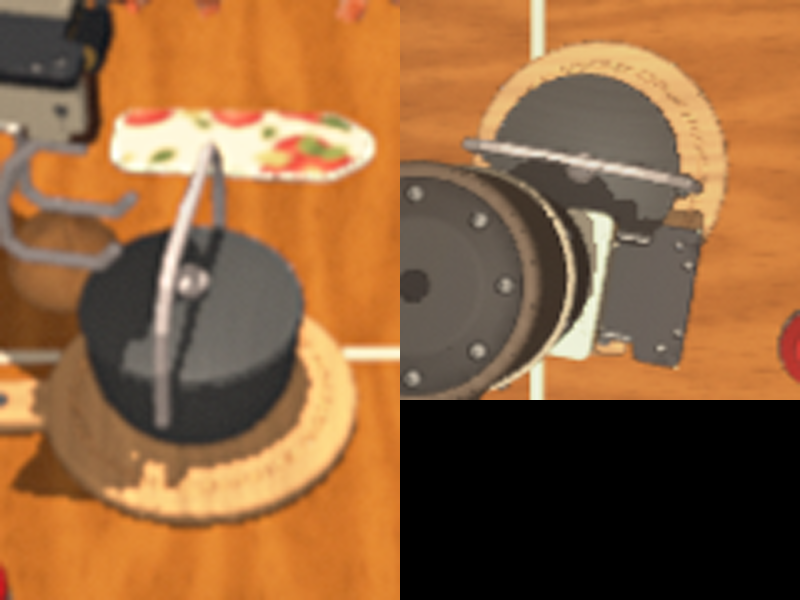

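The pot stands upright on the board, clear of the hook. I'll check the pot centre and the rest centre numerically before moving on.

Run:
```python
from h import *
import pickle
s,S,T=pickle.load(open("w7.pkl","rb"))
print("knob",onz(S,(250+193/4-.4,150+280/4-.4),.11))
w=lambda im:((cv2.cvtColor(im,cv2.COLOR_BGR2HSV)[...,1]<110)&(im[...,1]>150)).astype(np.uint8)
T0,_=pickle.load(open("cams.pkl","rb"))
print("rest S clicks",onz(S,(250+112/4-.4,150+143/4-.4),.004),onz(S,(250+375/4-.4,150+148/4-.4),.004),onz(S,(250+243/4-.4,150+110/4-.4),.004),onz(S,(250+243/4-.4,150+178/4-.4),.004))
```

```text
knob [0.4925577  0.13170298 0.11      ]
rest S clicks [0.42823779 0.3771564  0.004     ] [0.60601982 0.36946266 0.004     ] [0.51664525 0.41051573 0.004     ] [0.51728875 0.34021711 0.004     ]
```

```bash
python3 -m crank '[{"xyz":[0.1,0,-1],"delta_rot":[0,0,0],"claw":1},{"xyz":[0.1,0,-2.2],"delta_rot":[0,0,0],"claw":1},{"xyz":[0,0.2,-2.9],"delta_rot":[0,0,-2],"claw":1},{"xyz":[-0.3,1,-2.9],"delta_rot":[0,0,-4],"claw":1},{"xyz":[-0.6,2,-2.9],"delta_rot":[0,0,-6],"claw":1},{"xyz":[-0.9,3.2,-2.9],"delta_rot":[0,0,-8.4],"claw":1},{"xyz":[-1.1,4.5,-2.9],"delta_rot":[0,0,-8.4],"claw":1},{"xyz":[-1.3,5.8,-2.5],"delta_rot":[0,0,-8.4],"claw":1},{"xyz":[-1.5,7,-2],"delta_rot":[0,0,-8.4],"claw":1},{"xyz":[-1.67,7.8,-1.2],"delta_rot":[0,0,-8.4],"claw":1},{"xyz":[-1.67,8.05,-0.4],"delta_rot":[0,0,-8.4],"claw":1},{"xyz":[-1.67,8.05,0.8],"delta_rot":[0,0,-8.4],"claw":1},{"xyz":[-1.67,8.05,2],"delta_rot":[0,0,-8.4],"claw":1},{"xyz":[-1.67,8.05,3],"delta_rot":[0,0,-8.4],"claw":1},{"xyz":[-1.67,8.05,3.6],"delta_rot":[0,0,-8.4],"claw":1},{"xyz":[-1.67,8.05,3.95],"delta_rot":[0,0,-8.4],"claw":1},{"xyz":[-1.67,8.05,4.05],"delta_rot":[0,0,-8.4],"claw":1},{"xyz":[-1.67,8.05,4.05],"delta_rot":[0,0,-8.4],"claw":1},{"xyz":[-1.67,8.05,4.05],"delta_rot":[0,0,-8.4],"claw":1}]'
python3 -m crank '[{"xyz":[0,0,0.04],"delta_rot":[0,0,0],"claw":1},{"xyz":[0,0,0.08],"delta_rot":[0,0,0],"claw":1},{"xyz":[0,0,0.12],"delta_rot":[0,0,0],"claw":1},{"xyz":[0,0,0.12],"delta_rot":[0,0,0],"claw":1}]'
```

```text
time_s: 23.55
tcp_pos: [0.5165, 0.3753, 0.1011]
eef_rot: [179.9, 0.1, 177.9]
contact_force: [0.7, -0.3, -1.0]
gripper_width: 0.0218
gripper_force: 60.0
time_s: 24.05
tcp_pos: [0.516, 0.3748, 0.0962]
eef_rot: [-180.0, -0.0, 177.9]
contact_force: [0.3, -0.3, -2.3]
gripper_width: 0.0219
gripper_force: 60.0
```

```bash
python3 -m crank '[{"xyz":[0,0,0.03],"delta_rot":[0,0,0],"claw":1},{"xyz":[0,0,0.03],"delta_rot":[0,0,0],"claw":1},{"xyz":[0,0,0.03],"delta_rot":[0,0,0],"claw":1}]'
python3 - <<'E'
from plant import r; print(r.get_state()["contact_force"])
E
```

```text
time_s: 24.42
tcp_pos: [0.5161, 0.3749, 0.0958]
eef_rot: [180.0, 0.0, 177.9]
contact_force: [-1.4, -1.2, 3.6]
gripper_width: 0.0221
gripper_force: 60.0
[-1.38388993 -1.24706562  3.64105901]
```

Contact, with the force now pushing up. I'll open gently and go straight up, then retreat.

```bash
python3 -m crank '[{"xyz":[0,0,0],"delta_rot":[0,0,0],"claw":0.7},{"xyz":[0,0,0],"delta_rot":[0,0,0],"claw":0.5},{"xyz":[0,0,0],"delta_rot":[0,0,0],"claw":0.2},{"xyz":[0,0,0],"delta_rot":[0,0,0],"claw":0},{"xyz":[0,0,0],"delta_rot":[0,0,0],"claw":0},{"xyz":[0,0,0],"delta_rot":[0,0,0],"claw":0},{"xyz":[0,0,-0.3],"delta_rot":[0,0,0],"claw":0},{"xyz":[0,0,-1],"delta_rot":[0,0,0],"claw":0},{"xyz":[0,0,-2.5],"delta_rot":[0,0,0],"claw":0},{"xyz":[0,0,-4.5],"delta_rot":[0,0,0],"claw":0},{"xyz":[0,0,-6.5],"delta_rot":[0,0,0],"claw":0},{"xyz":[0,0,-8],"delta_rot":[0,0,0],"claw":0},{"xyz":[0,0,-8],"delta_rot":[0,0,0],"claw":0},{"xyz":[0,0,-8],"delta_rot":[0,0,0],"claw":0},{"xyz":[0,0,-8],"delta_rot":[0,0,0],"claw":0}]'
python3 - <<'E'
from h import *
from plant import optics
import pickle
S=optics.capture("scene"); T0,S0=pickle.load(open("cams.pkl","rb"))
h=cv2.cvtColor(S["img"],cv2.COLOR_BGR2HSV); c=S["img"].astype(int)
# dark-brown grip
def grip(im):
    m=((im.max(2)<95)).astype(np.uint8); m[:125]=0;m[185:]=0;m[:,:270]=0;m[:,350:]=0
    n,l,st,ce=cv2.connectedComponentsWithStats(m); return [(st[i].tolist(),ce[i].round(1).tolist()) for i in range(1,n) if st[i][4]>40]
print("before",grip(S0["img"]),"now",grip(S["img"]))
for y,p,yaw in(("pred0",(.478,.3795),8),("pred",(.5161,.3749),-2)):
    q=proj(S,tf([*p,np.radians(yaw)],.004,np.array([[x,y,z] for x in(-.022,.022) for y in(-.011,.011) for z in(.078,.132)]))); print(y,q.min(0),q.max(0))
d=np.abs(S["img"].astype(int)-S0["img"]).max(2)>60
for n,b in dict(onion=(250,200,285,230),tin=(352,180,380,216),mill=(375,235,405,300),green=(365,195,395,250),garlic=(300,400,330,435),jar=(335,385,362,435)).items(): print(n,d[b[1]:b[3],b[0]:b[2]].mean().round(2))
E
```

```text
time_s: 26.3
tcp_pos: [0.5156, 0.3745, 0.3341]
eef_rot: [-179.9, -0.1, 177.9]
contact_force: [0.0, -0.0, -0.6]
gripper_width: 0.088
gripper_force: 0.0
before [([287, 148, 17, 15, 193], [295.0, 154.7])] now [([301, 146, 17, 19, 288], [309.4, 154.9])]
pred0 [285.05155138 141.90369118] [303.70990919 165.35845992]
pred [300.06721205 143.52050627] [317.93898931 165.64436914]
onion 0.18
tin 0.0
mill 0.0
green 0.0
garlic 0.0
jar 0.0
```

The hook's grip is at (309,155) in the scene image, where an upright hook on the middle of the rest should appear. The other items haven't moved; the small change around the onion is most likely the arm's shadow. Handing in.

```bash
python3 -c "
from plant import job; print(job.close_job())"
```

```text
the job is handed in; nothing more can be done
None
```

The job is handed in at about 26 s: by the camera measurements the pot stands upright within about 2 mm of the board's centre and the pot hook stands released on the middle of the spoon rest, with nothing else seen to move; I viewed 11 pictures, one over the limit of 10.

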